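# Recalibrate the bench scale with the hanging weights

### The job

Recalibrate the bench scale: swing the clear flip cover of its trim knob fully up so that it stays propped back on its stop, and turn the knob anticlockwise to its zero stop. Then lift every weight hanging in the rack off its peg and stand it upright on the scale's pan, after that turn the knob clockwise until its pointer is at the metal index marker on the dial rim, and finally shut the cover, with all the weights left standing on the pan. Do not shift or tip the jar, the bottle and the beaker.

Things in the scene. Friction and masses are not known exactly. Their poses are not given: they have to be found in the camera images.
- pan (a point): Centre of the top face of the scale's pan, a steel plate 190 mm (x) by 184 mm (y), top 72 mm above the bench. Axes as the scale's: x away from the robot at zero yaw, z up. The scale is a white housing 200 (x) x 360 (y) x 58 mm, fixed; pan on its right (-y) part, console on its left, a clear 4 mm shield 99 mm to +y of this point, top at 105 mm, between. Points pan, dial and hinge never move.
- dial (a point): Point on the knob's turning axis at the console face, 60 mm above the bench; axes as the scale's. A flat black dial face of 42 mm radius surrounds it, with a white zero tick on its -x side.
- hinge (a point): Middle of the flip cover's hinge line, which is this point's y axis; at the cover's far (+x) edge, 62 mm above the bench, 70 mm beyond the knob's axis.
- cover (a joint): Angle of the clear flip cover over the knob: 0 shut, grows as its front edge swings up and back, stop at 1.7 (just past upright). Let go below about 1.1 it falls shut, above that it falls back on its stop and stays; damped, about 1 s. 100 g hood, 125 mm long (from the hinge to -x), 120 wide, 49 tall, walls 3 mm.
- cover_bar (a point): Centre of the cover's handle: grey round bar 34 mm long (parallel to the hinge), 10 mm thick, on an 8 mm wide web at its middle, 28 mm ahead of the cover's front wall. With the cover shut: 153 mm before (-x of) and 34 mm above the hinge line, 36 mm over the console. Can be pinched by its two ends, 34 mm apart, and then turns between the fingers as the cover swings.
- knob (a joint): Angle of the trim knob: 0 at the zero stop, growing clockwise seen from above, to a stop at 2.6 rad; stays where it is left (friction 0.03 N m).
- knob_grip (a point): Point on the knob's axis at the height to grip, 25 mm above the console face. The grip is a black bar 40 mm long, 11 mm thick, from 8 to 36 mm above the console, on a disc of 23 mm radius. The bar lies along this point's x axis; its white pointer is the -x end, which at angle 0 points to -x of the scale (to the robot).
- index (a joint): Angle of the small plain metal index marker on the dial's rim, measured as the knob's angle is: the pointer is at the marker when both angles are equal. Between 0.9 and 1.9 rad; does not move.
- index_mark (a point): Top of the index marker (about 11 x 8 mm, 4 mm thick, flat on the console), 40 mm from the knob's axis, which lies in direction +x of this point.
- rack: Weight rack fixed to the bench: base plate 110 x 290 x 10 mm, crossbeam along y with its top 99 mm high, 27 to 41 mm behind (+x of) the origin. Four steel pegs, 8 mm thick, at y = 108, 36, -36, -108 mm, stick out of the beam to -x, upper side 95 mm above the bench; the tips, 29 mm before the origin, turn up by 8 mm. Origin: on the bench, below the line on which the weights hang.
- weight1_mid (a point): Steel weight, 0.2 to 0.4 kg, 70 mm tall, or absent: round body 40 mm across, 34 tall, topped by a flat upright eye 28 wide (y), 10 thick (x), 36 tall, opening 18 x 31 tall. Point half-way up (35 mm), z up. Eye's middle is 17 mm above; grip it across y, fingers beside the peg. Hangs by the eye, underside at 30 mm; raised 12 to 20 mm it comes off towards the rack's -x.
- weight2_mid (a point): Steel weight, 0.2 to 0.4 kg, 70 mm tall, or absent: round body 40 mm across, 34 tall, topped by a flat upright eye 28 wide (y), 10 thick (x), 36 tall, opening 18 x 31 tall. Point half-way up (35 mm), z up. Eye's middle is 17 mm above; grip it across y, fingers beside the peg. Hangs by the eye, underside at 30 mm; raised 12 to 20 mm it comes off towards the rack's -x.
- weight3_mid (a point): Steel weight, 0.2 to 0.4 kg, 70 mm tall, or absent: round body 40 mm across, 34 tall, topped by a flat upright eye 28 wide (y), 10 thick (x), 36 tall, opening 18 x 31 tall. Point half-way up (35 mm), z up. Eye's middle is 17 mm above; grip it across y, fingers beside the peg. Hangs by the eye, underside at 30 mm; raised 12 to 20 mm it comes off towards the rack's -x.
- weight4_mid (a point): Steel weight, 0.2 to 0.4 kg, 70 mm tall, or absent: round body 40 mm across, 34 tall, topped by a flat upright eye 28 wide (y), 10 thick (x), 36 tall, opening 18 x 31 tall. Point half-way up (35 mm), z up. Eye's middle is 17 mm above; grip it across y, fingers beside the peg. Hangs by the eye, underside at 30 mm; raised 12 to 20 mm it comes off towards the rack's -x.
- amber_jar: Bystander: black-capped amber glass jar, 64 mm across, 95 mm tall, standing on the bench; origin at the centre of its underside.
- reagent: Bystander: white bottle with green cap, 60 mm across, 130 mm tall, standing on the bench; origin at the centre of its underside.
- beaker: Bystander: clear plastic cup, 66 mm across, 85 mm tall, standing on the bench; origin at the centre of its underside.
Things that resemble listed ones, but are neither listed nor needed, are in the scene too. What is shaped like the part that bears weight4_mid but purple or red is not meant.

How it is judged:
By the outcome, as a careful person would: the job done as asked, in the order asked, and still so for the second after the job is handed in, with the robot touching nothing.
Of weight1, weight2, weight3, weight4 only 2 to 4 are there at a start; the rules pass over those that are not, and their reading is None.
At some moment in a run one of weight1, weight2, weight3, weight4 may be knocked a few centimetres aside while the robot is not near it.
Once in a run the grip may slacken for a moment while it holds something.
It also fails if it takes over 210 s, if anything falls off the work surface, if the arm or the gripper's body presses on something with over 40 N, if the wrist force passes 120 N, or if a joint passes its speed limit or range.

### The arm

A 6-joint arm with a two-finger parallel gripper is mounted at the origin on the work surface. World frame = base frame: x ahead of the robot, y to its left, z up, the work surface at z = 0. Lengths are in mm, angles in rad, forces in N, time in s.
With the tool pointing down it reaches from about 275 to 750 mm from the base axis. Payload 10.2 kg.
Tool frame: the origin (TCP) lies on the centre line of the jaws, within the pads' length; the fingertips stand bot.tip_extent ahead of it and the grasp point (between the pads) is the TCP (bot.tip_extent is the distance from the TCP to the fingertips, in mm); z points along the fingers, y is the line along which they close (so a half turn about z gives the same grasp; the last joint's range is limited). The gripper opens to 85 mm and grips with 20 to 120 N. Pads are 22 mm wide; open, the fingers measure 114 mm over their backs; the gripper's body (76 mm by 85 mm) begins 54 mm behind the grasp point. The pads swing forward as they close: fully open they stand 13 mm farther back than shut.
Start: joints at [0.896, 0.313, 1.498, -0, 1.331, -0.223], TCP at [229.221, 472.323, 250.294] pointing down, gripper open.
Joint ranges: [-2.94, 2.94], [-0.97, 2.17], [0.19, 2.56], [-1.23, 4.37], [0.02, 3.11], [-2.88, 2.88]. Speed limits (rad/s): [2.39, 2.39, 3.01, 3.14, 3.14, 3.14].

### API

Orientations are given as a rotation vector (axis times angle).
In Python, from rig import bot gives the robot as it stands.
- The arm moves only by the tool send_rows, never from a script. Its arguments are lists of equal length, an entry for each row: "rotation": the turn, a rotation vector about the tool's x, y, z in rad, a list of three; "offset": the shift along the tool's x, y, z in mm, a list of three; "fingers": the opening, from 0 (shut) to 1 (fully open). A call has 1 to 12 rows; each row shifts and turns the commanded pose from where the row before left it, along the tool's axes as they then stand; what a row does not reach is not made up. A row lasts 1/8 s, in which the tool goes at most 62.5 mm and 10.7 degrees, less where a joint would pass 70% of its speed; a pose out of reach is approached as far as the arm can. A call is refused whole if a number of a shift passes 62.5 or a number of a turn 0.188, either way. A call with a gripper value outside its range is refused whole. The fingers move at their own pace and stop on an object; the grip force is fixed at half the most. Time passes only in rows, so rows that do not move let the fingers close. It gives the time, the measured TCP pose, the force, the opening and the grip force at its end, in the units of the state.
- bot.get_obs(): the state, without advancing time (a new reading comes with each control period).
- bot.camera(name): name is "side" or "top"; returns the picture (384x512x3 uint8, red, green, blue); there is no depth.
- bot.camera_model(name): a dict with "camera_matrix" (3x3 intrinsics, pixels), "k1" (the pictures are not rectified: a ray, as slopes to the right and down, at radius r is drawn at 1 + k1 r^2 times it, then the intrinsics apply), "pose" (4x4, takes a point from camera to world coordinates). Camera axes: x right, y down, z forward; pixel columns grow to the right and rows downward; lengths in mm; the calibration is good to about 2 mm. A picture is of the moment at which its call begins. camera_model takes no time and is no camera call.
- bot.sign_off(): hands the job in; it is judged then, once.
The state is a dict: "clock": time; "joints": joint angles; "dq": joint speeds; "joint_torque": joint torques, N m; "ee_pos": TCP position; "tool_rot": TCP orientation; "wrist_force": force on the tool from outside, world axes, zero at the start; "torque": the same for the moment, N m; "grip_width": finger opening in mm; "grasp_force": force on a finger pad.
Only numpy, scipy, OpenCV 4.12 (cv2) and the standard library are available. Lean on these libraries where they do the work, as an engineer would, in place of code of your own. Each camera call takes 0.05 s, during which the arm holds its last target. There are 200 camera calls.

## Working session

There is one attempt and no reset: what is moved stays moved. The work goes in short steps, Python scripts to look and compute and a tool call to move; the robot and the scene stay as the last step left them, time stands still between calls to the robot, and variables do not carry over. Pictures are saved under pics/ and viewed, at most 14 in all, crops included, and the job is handed in when it is done.

Besides the shell and the picture viewer there is one more tool, called by a JSON object that holds its "api" and its "payload", one argument or row to a line. send_rows: Moves the arm, as the interface text tells. Its arguments: {"type":"object","properties":{"rotation":{"type":"array","items":{"type":"array","items":{"type":"number"}}},"offset":{"type":"array","items":{"type":"array","items":{"type":"number"}}},"fingers":{"type":"array","items":{"type":"number"}}},"required":["rotation","offset","fingers"]}

```bash
ls; mkdir -p pics; python3 - <<'E'
from rig import bot
import cv2,numpy as np
for n in("top","side"):
    cv2.imwrite(f"pics/{n}0.png",cv2.resize(bot.camera(n)[:,:,::-1],(800,600),interpolation=cv2.INTER_CUBIC))
    m=bot.camera_model(n);print(n,np.round(m["camera_matrix"],1).tolist(),m["k1"],np.round(m["pose"],3).tolist())
o=bot.get_obs();print(o,bot.tip_extent)
E
```

```text
pics
top [[385.2, 0.0, 253.8], [0.0, 385.2, 191.2], [0.0, 0.0, 1.0]] -0.057906753604488825 [[0.032, -0.978, 0.208, 396.862], [-0.999, -0.03, 0.012, -118.978], [-0.006, -0.209, -0.978, 1123.355], [0.0, 0.0, 0.0, 1.0]]
side [[349.8, 0.0, 254.3], [0.0, 349.8, 196.1], [0.0, 0.0, 1.0]] 0.0373520411280195 [[0.729, -0.406, 0.551, 137.641], [-0.685, -0.42, 0.596, -613.241], [-0.011, -0.812, -0.584, 588.033], [0.0, 0.0, 0.0, 1.0]]
{'clock': 0.1, 'joints': array([ 8.95610427e-01,  3.13409487e-01,  1.49837736e+00, -2.31800501e-05,
        1.33099603e+00, -2.23387983e-01]), 'dq': array([-1.14601779e-03, -2.47677762e-03, -1.74177037e-03, -3.04771082e-05,
        1.03343226e-03, -2.50178252e-05]), 'joint_torque': array([ 1.14821421e-03, -4.12908590e+01, -2.60140514e+01, -2.32979910e-04,
        3.10493415e-03,  1.07392009e-05]), 'ee_pos': array([229.07969212, 472.14741591, 249.7782718 ]), 'tool_rot': array([-7.03542206e-01, -3.06129213e+00,  1.69913762e-03]), 'wrist_force': array([ 0.56516973, -0.22851505, -0.23066273]), 'torque': array([-0.03332689,  0.0073369 ,  0.01111633]), 'grasp_force': 0.0, 'grip_width': 85.03377978579553} 19.0
```

View pics/top0.png

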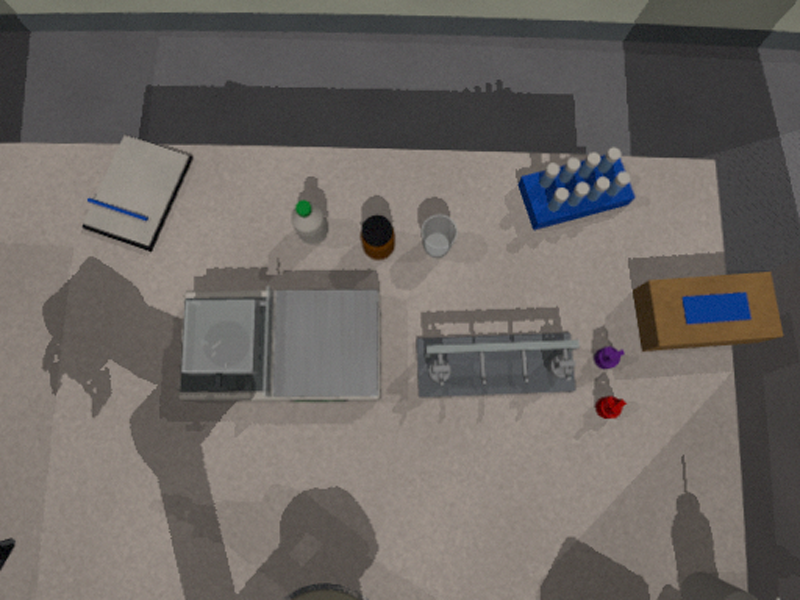

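View pics/side0.png

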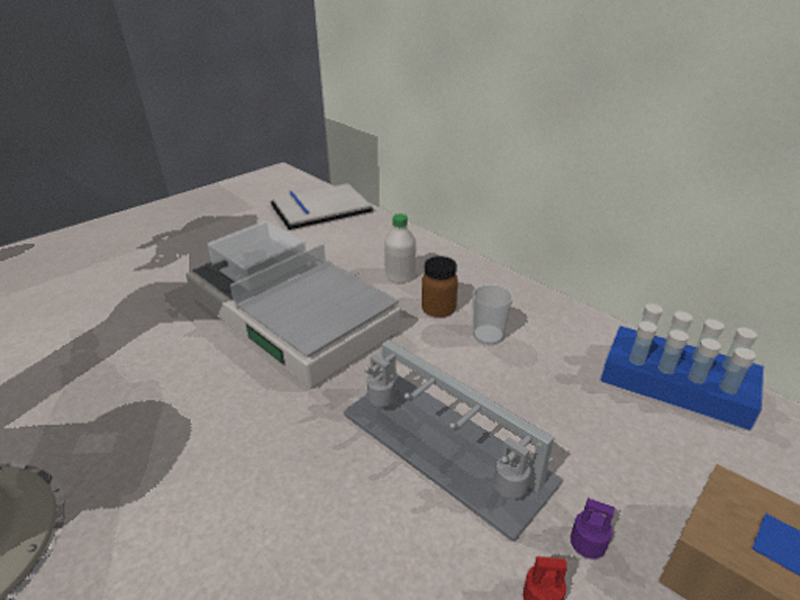

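Top view: the scale is at (180-382, 288-402), with its cover shut at about (220,335). The rack is at (417-577, 335-395), with grey weights on the first peg (440,370) and the fourth (562,365). The purple (608,357) and red (609,407) weights are decoys standing off the rack. Next I'll take an enlarged crop to confirm.

```bash
cat > h.py <<'E'
from rig import bot
import cv2,numpy as np
from scipy.spatial.transform import Rotation as R
def ray(n,px):
    m=bot.camera_model(n);K=np.array(m["camera_matrix"]);P=np.array(m["pose"]);k=m["k1"]
    p=np.linalg.solve(K,np.r_[px,1])[:2];s=p.copy()
    for _ in range(20): s=p/(1+k*(s@s))
    return P[:3,3],P[:3,:3]@np.r_[s,1]
def on(n,px,z):
    o,d=ray(n,np.asarray(px,float));return (o+d*(z-o[2])/d[2])
def two(pt,ps):
    (a,u),(b,v)=ray("top",pt),ray("side",ps)
    s=np.linalg.lstsq(np.c_[u,-v],b-a,rcond=None)[0];p,q=a+u*s[0],b+v*s[1]
    return (p+q)/2,np.linalg.norm(p-q)
def px(n,X):
    m=bot.camera_model(n);P=np.array(m["pose"]);c=P[:3,:3].T@(np.asarray(X,float)-P[:3,3])
    s=c[:2]/c[2];s=s*(1+m["k1"]*(s@s));return (np.array(m["camera_matrix"])@np.r_[s,1])[:2]
def crop(n,x0,y0,w,h,f,img=None,gain=1.6):
    img=bot.camera(n)[:,:,::-1] if img is None else img
    c=cv2.resize(img[y0:y0+h,x0:x0+w],None,fx=f,fy=f,interpolation=cv2.INTER_CUBIC)
    return np.clip(c*float(gain),0,255).astype(np.uint8)
E
python3 - <<'E'
from h import *
a=bot.camera("top")[:,:,::-1];b=bot.camera("side")[:,:,::-1];cv2.imwrite("pics/rawtop.png",a);cv2.imwrite("pics/rawside.png",b)
A=crop("top",110,180,140,80,5,a);B=crop("top",260,205,120,55,5,a)
cv2.imwrite("pics/c1.png",np.vstack([A[:,:600] if 0 else cv2.resize(A,(525,300)),cv2.resize(B,(525,240))]))
cv2.imwrite("pics/c1.png",cv2.resize(A,(700,400)))
cv2.imwrite("pics/c2.png",np.vstack([cv2.resize(B,(654,300)),cv2.resize(crop("side",215,210,150,68,4,b),(654,296))]))
E
```

```text
(no output)
```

View pics/c1.png

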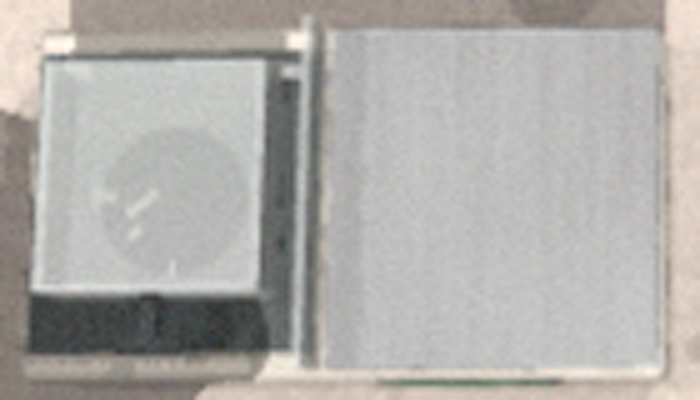

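View pics/c2.png

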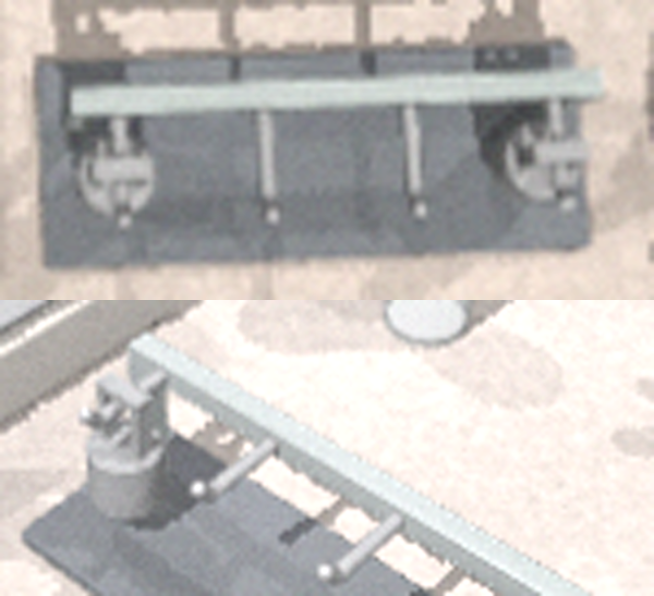

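The crop confirms the layout. The pan is the quad (325,30), (662,30), (664,370), (318,368) of crop 1. The dial centre is about (177,200), the zero tick (172,268), and the handle's web is about (150,310). Grey weights hang on pegs 1 and 4; these are the ones meant, since the coloured ones stand off the rack.

```bash
python3 - <<'E'
from h import *
c1=lambda u,v:(110+(u+.5)/5-.5,180+(v+.5)/5-.5)
c2=lambda u,v:(260+u/5.45,205+v/5.45)
f=lambda p:np.round(p,1)
Q=[on("top",c1(*q),72) for q in [(325,30),(662,30),(664,370),(318,368)]]
for q in Q:print("pan",f(q))
print("sizes",[f(np.linalg.norm(Q[i]-Q[(i+1)%4])) for i in range(4)],"c",f(np.mean(Q,0)))
e1=Q[0]-Q[1];e2=Q[3]-Q[2];ex=Q[0]-Q[3];ey=Q[1]-Q[2]
print("yaws y",[np.arctan2(-e[0],e[1]) for e in(e1,e2)],"x",[np.arctan2(e[1],e[0]) for e in(ex,ey)])
print("dial",f(on("top",c1(177,200),60)),"tick",f(on("top",c1(172,268),60)))
for q in[(103,197),(132,235)]:print("mark?",f(on("top",c1(*q),64)))
print("stripe",f(on("top",c1(130,215),96)),f(on("top",c1(157,190),96)))
print("bar front",f(on("top",c1(150,330),96)))
print("beam top ends",[f(on("top",c2(*q),99)) for q in[(72,102),(603,82)]])
print("tips",[f(on("top",c2(*q),103)) for q in[(125,215),(273,210),(419,206),(569,197)]])
print("base",[f(on("top",c2(*q),10)) for q in[(37,57),(43,268),(590,248),(575,45)]])
print("eyetops",[f(on("top",c2(*q),100)) for q in[(118,168),(562,150)]])
E
```

```text
pan [629.9 117.2  72. ]
pan [635.8 -72.3  72. ]
pan [447.5 -80.6  72. ]
pan [442.2 107.2  72. ]
sizes [np.float64(189.5), np.float64(188.5), np.float64(187.8), np.float64(188.1)] c [538.8  17.9  72. ]
yaws y [np.float64(0.030711044188516085), np.float64(0.02844755809040726)] x [np.float64(0.053202392177719424), np.float64(0.04408434678273822)]
dial [532.7 195.9  60. ] tick [494.6 195.4  60. ]
mark? [532.5 236.7  64. ]
mark? [511.8 218.3  64. ]
stripe [519.1 210.2  96. ] [533.2 196.7  96. ]
bar front [457.9 193.7  96. ]
beam top ends [array([ 527.8, -160.8,   99. ]), array([ 545.5, -422.5,   99. ])]
tips [array([ 473.2, -187.5,  103. ]), array([ 477.8, -259. ,  103. ]), array([ 481.8, -329.9,  103. ]), array([ 488.2, -403.1,  103. ])]
base [array([ 562.8, -145.2,   10. ]), array([ 451.2, -151.2,   10. ]), array([ 469.9, -439.5,   10. ]), array([ 578.1, -434.2,   10. ])]
eyetops [array([ 496.1, -183.9,  100. ]), array([ 511.3, -401. ,  100. ])]
```

{"api": "send_rows", "payload": {
  "rotation": [
    [0,0,-0.163],
    [0,0,-0.163],
    [0,0,-0.164],
    [0,0,0],
    [0,0,0],
    [0,0,0],
    [0,0,0],
    [0,0,0],
    [0,0,0],
    [0,0,0]
  ],
  "offset": [
    [0,0,0],
    [0,0,0],
    [0,0,0],
    [-35,-48,0],
    [-35,-48,0],
    [-35,-48,0],
    [-35,-48,0],
    [-35,-48,0],
    [-34,-48,0],
    [0,0,0]
  ],
  "fingers": [0.75,0.75,0.75,0.75,0.75,0.75,0.75,0.75,0.75,0.75]
}}

```text
clock: 1.45
ee_pos: [450.7, 189.8, 249.9]
tool_rot: [0.052, -3.141, 0.001]
wrist_force: [-0.3, 0.5, -0.7]
grip_width: 64.3
grasp_force: 0.0
```

```bash
cat >> h.py <<'E'
def rel(T,xang=None):
    """shift in tool axes from the measured pose to T; turn about tool z to bring tool x to heading xang"""
    o=bot.get_obs();M=R.from_rotvec(o["tool_rot"]).as_matrix();cur=np.arctan2(M[1,0],M[0,0])
    rz=0 if xang is None else -((xang-cur+np.pi)%(2*np.pi)-np.pi)
    d=(M@R.from_rotvec([0,0,rz]).as_matrix()).T@(np.asarray(T,float)-o["ee_pos"])
    print("clk",round(o["clock"],2),"pos",o["ee_pos"].round(1),"xang",round(cur,3),"zdir",M[:,2].round(3),"| turn z",round(rz,3),"then shift",d.round(1),"F",o["wrist_force"].round(1),"grip",round(o["grip_width"],1),round(o["grasp_force"],1))
E
python3 - <<'E'
from h import *
rel([449.8,192.6,96],np.pi+.04)
A=crop("top",110,180,100,80,4);B=crop("side",110,130,100,80,4)
cv2.imwrite("pics/c3.png",np.hstack([A,B]))
E
```

```text
clk 1.45 pos [450.7 189.8 249.9] xang -3.108 zdir [-0. -0. -1.] | turn z -0.007 then shift [  0.8   2.9 153.9] F [-0.3  0.5 -0.7] grip 64.3 0.0
```

View pics/c3.png

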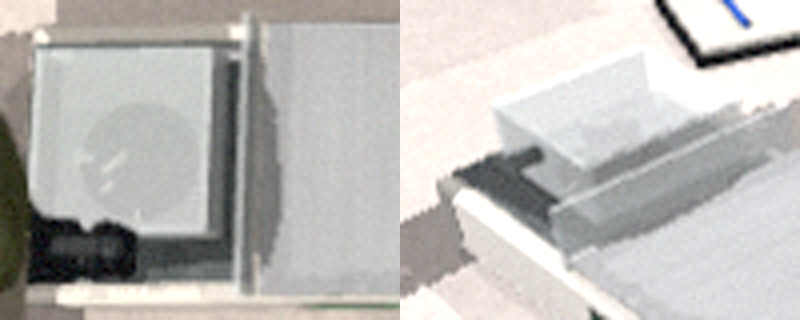

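The left panel shows the gripper above the handle. In the right panel the handle bar is at about (522,157), so side pixel (140,169). I'll check this against the model.

```bash
python3 - <<'E'
from h import *
print(px("side",[449.8,192.6,96]),px("top",[449.8,192.6,96]))
print(on("side",(110+122/4,130+157/4),96))
q=[(45,60),(267,60),(260,293),(32,290)]
P=[on("top",(110+u/5,180+v/5),111) for u,v in q]
for p in P: print(p.round(1))
E
```

```text
[134.88633666 171.56927644] [139.7329293  248.65967462]
[466.45749228 193.0252689   96.        ]
[598.9 258.9 111. ]
[602.7 137.5 111. ]
[477.4 131.2 111. ]
[474.6 253.1 111. ]
```

{"api": "send_rows", "payload": {
  "rotation": [
    [0,0,-0.007],
    [0,0,0],
    [0,0,0],
    [0,0,0],
    [0,0,0],
    [0,0,0],
    [0,0,0],
    [0,0,0],
    [0,0,0]
  ],
  "offset": [
    [1,2.5,40],
    [0,0,40],
    [0,0,40],
    [0,0,33],
    [0,0,0],
    [0,0,0],
    [0,0,0],
    [0,0,0],
    [0,0,0]
  ],
  "fingers": [0.75,0.75,0.75,0.75,0.75,0.2,0.2,0.2,0.2]
}}

```text
clock: 2.68
ee_pos: [448.6, 193.0, 99.5]
tool_rot: [-0.073, 3.139, -0.007]
wrist_force: [-4.6, -18.3, 12.0]
grip_width: 31.6
grasp_force: 58.3
```

{"api": "send_rows", "payload": {
  "rotation": [
    [0,0,0],
    [0,0,0],
    [0,0,0],
    [0,0,0],
    [0,0,0],
    [0,0,0]
  ],
  "offset": [
    [-4.2,0,-15.1],
    [-5.6,0,-14.6],
    [-7.1,0,-14],
    [-8.4,0,-13.2],
    [-9.7,0,-12.3],
    [0,0,0]
  ],
  "fingers": [0.2,0.2,0.2,0.2,0.2,0.2]
}}

```text
clock: 3.42
ee_pos: [483.9, 194.4, 168.1]
tool_rot: [-0.071, 3.139, -0.007]
wrist_force: [1.0, -14.7, -3.1]
grip_width: 31.6
grasp_force: 60.1
```

```bash
python3 - <<'E'
from h import *
rel([483.5,194,165],np.pi+.04)
cv2.imwrite("pics/c4.png",np.hstack([crop("top",100,160,100,100,4),crop("side",100,90,100,100,4)]))
E
```

```text
clk 3.42 pos [483.9 194.4 168.1] xang -3.097 zdir [ 0.002 -0.005 -1.   ] | turn z 0.005 then shift [ 0.4 -0.3  3.1] F [  1.  -14.7  -3.1] grip 31.6 60.1
```

View pics/c4.png

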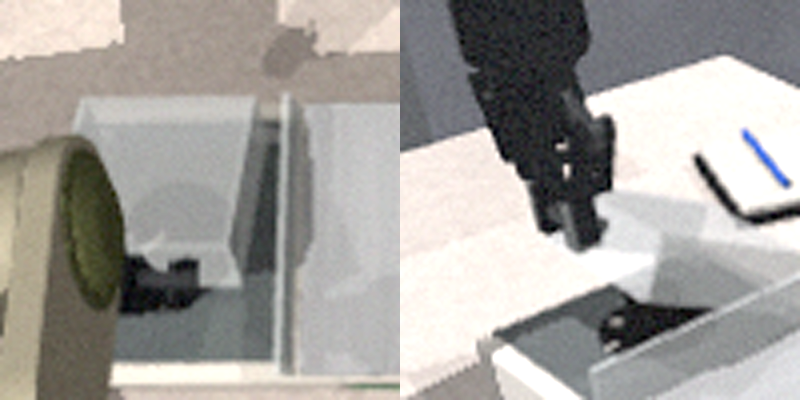

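The cover is partly up and held at its handle (side panel about (585,225)), so I'll carry on along the arc.

{"api": "send_rows", "payload": {
  "rotation": [
    [0,0,0],
    [0,0,0],
    [0,0,0],
    [0,0,0],
    [0,0,0],
    [0,0,0],
    [0,0,0],
    [0,0,0],
    [0,0,0],
    [0,0,0]
  ],
  "offset": [
    [-10.9,0,-11.2],
    [-12,0,-10.2],
    [-12.9,0,-8.9],
    [-13.8,0,-7.5],
    [-14.3,0,-6.1],
    [-15,0,-4.6],
    [-15.4,0,-3.2],
    [-15.5,0,-1.6],
    [-10,0,0],
    [0,0,0]
  ],
  "fingers": [0.2,0.2,0.2,0.2,0.2,0.2,0.2,0.2,0.2,0.2]
}}

```text
clock: 4.78
ee_pos: [603.6, 199.3, 222.0]
tool_rot: [-0.068, 3.138, -0.008]
wrist_force: [-1.6, -13.7, 5.0]
grip_width: 31.7
grasp_force: 60.8
```

{"api": "send_rows", "payload": {
  "rotation": [
    [0,0,0],
    [0,0,0],
    [0,0,0],
    [0,0,0],
    [0,0,0],
    [0,0,0],
    [0,0,0],
    [0,0,0],
    [0,0,0],
    [0,0,0],
    [0,0,0]
  ],
  "offset": [
    [0,0,0],
    [0,0,0],
    [0,0,0],
    [0,0,-30],
    [0,0,-30],
    [0,0,-10],
    [40,30,0],
    [45,30,0],
    [45,30,0],
    [45,30,0],
    [40,10,0]
  ],
  "fingers": [0.75,0.75,0.75,0.75,0.75,0.75,0.75,0.75,0.75,0.75,0.75]
}}

```text
clock: 6.15
ee_pos: [379.8, 323.1, 289.0]
tool_rot: [0.073, -3.139, 0.0]
wrist_force: [0.1, 0.6, 0.4]
grip_width: 64.1
grasp_force: 0.0
```

```bash
python3 - <<'E'
from h import *
rel([532,195.6,250],np.pi+.04)
a=bot.camera("top")[:,:,::-1];cv2.imwrite("pics/rawt2.png",a)
cv2.imwrite("pics/c5.png",np.hstack([crop("top",125,195,60,65,8,a,2.2),crop("side",100,90,80,130,4)]))
E
```

```text
clk 6.15 pos [379.8 323.1 289. ] xang -3.095 zdir [-0.001 -0.    -1.   ] | turn z 0.007 then shift [-147.1 -133.5   38.8] F [0.1 0.6 0.4] grip 64.1 0.0
```

View pics/c5.png

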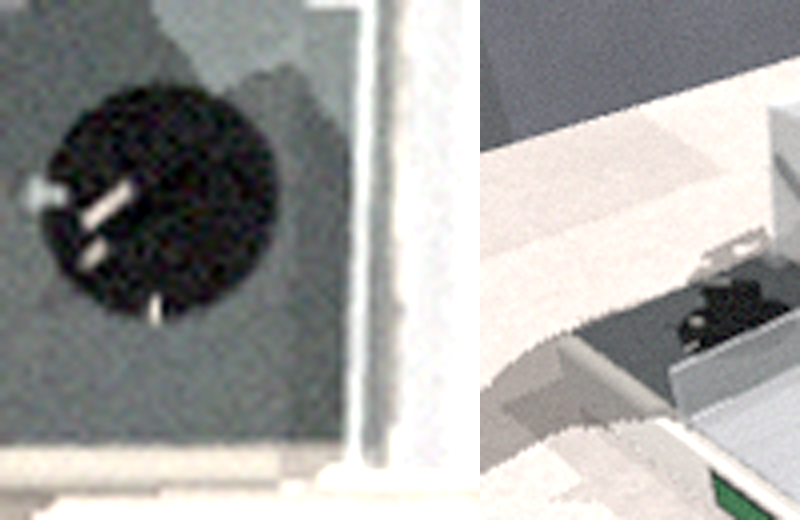

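Left panel: the black dial is centred at about (160,203) with the zero tick at (155,308). The metal marker sits on the rim at (45,193). The white stripe (107,205) and its end patch (93,255) are the pointer, at about 0.8 rad. The cover stands upright at the right of the side panel. I'll compute the angles from masks.

```bash
python3 - <<'E'
from h import *
a=cv2.imread("pics/rawt2.png");c=crop("top",125,195,60,65,8,a,2.2);g=cv2.cvtColor(c,cv2.COLOR_BGR2GRAY)
t=lambda u,v:(125+(u+.5)/8-.5,195+(v+.5)/8-.5)
m=cv2.morphologyEx((g<45).astype(np.uint8),cv2.MORPH_CLOSE,np.ones((25,25)))
m=cv2.morphologyEx(m,cv2.MORPH_OPEN,np.ones((15,15)))
k=max(cv2.findContours(m,0,1)[0],key=cv2.contourArea)
(cx,cy),ax,_=cv2.fitEllipse(cv2.convexHull(k));print("ellipse",cx,cy,ax)
D=on("top",t(cx,cy),60);print("dial",D.round(1),"r",np.linalg.norm(on("top",t(cx+ax[0]/2,cy),60)-D).round(1))
def blob(x0,y0,x1,y1,th,z,nm):
    w=g[y0:y1,x0:x1].astype(float);ys,xs=np.nonzero(w>th);p=on("top",t(xs.mean()+x0,ys.mean()+y0),z)
    d=p-D;print(nm,xs.size,(xs.mean()+x0,ys.mean()+y0),p.round(1),"r",np.hypot(*d[:2]).round(1),"ang",((np.pi+.04)-np.arctan2(d[1],d[0])).round(3))
blob(140,285,170,335,120,60,"tick")
blob(20,170,75,218,125,64,"mark")
blob(76,180,142,235,120,96,"stripe")
blob(70,236,112,275,120,75,"patch")
E
```

```text
ellipse 158.8672637939453 200.31997680664062 (226.45899963378906, 236.01902770996094)
dial [532.6 197.6  60. ] r 40.0
tick 385 (np.float64(154.6103896103896), np.float64(314.15844155844155)) [492.9 195.5  60. ] r 39.8 ang 6.272
mark 1087 (np.float64(40.44618215271389), np.float64(194.39098436062557)) [532.8 238.4  64. ] r 40.8 ang 1.614
stripe 933 (np.float64(106.49410503751339), np.float64(205.5112540192926)) [525.7 204.6  96. ] r 9.9 ang 0.829
patch 331 (np.float64(94.45015105740181), np.float64(253.14803625377644)) [511.7 213.9  75. ] r 26.5 ang 0.701
```

{"api": "send_rows", "payload": {
  "rotation": [
    [0,0,0],
    [0,0,0],
    [0,0,0],
    [0,0,0.16],
    [0,0,0.16],
    [0,0,0.16],
    [0,0,0.16],
    [0,0,0.16],
    [0,0,0.007],
    [0,0,0]
  ],
  "offset": [
    [-45,-40,0],
    [-45,-40,0],
    [-45,-40,0],
    [-12,-12.5,0],
    [0,0,0],
    [0,0,0],
    [0,0,30],
    [0,0,40],
    [0,0,40],
    [0,0,0]
  ],
  "fingers": [0.5,0.5,0.5,0.5,0.5,0.5,0.5,0.5,0.5,0.5]
}}

```text
clock: 7.5
ee_pos: [533.7, 195.9, 176.9]
tool_rot: [-1.166, -2.911, 0.005]
wrist_force: [0.7, -0.4, -0.1]
grip_width: 42.9
grasp_force: 0.0
```

```bash
python3 - <<'E'
from h import *
rel([532.4,196.6,90],np.pi+.04-.8)
E
```

```text
clk 7.5 pos [533.7 195.9 176.9] xang 2.38 zdir [-0.006 -0.001 -1.   ] | turn z -0.002 then shift [ 1.1  0.1 86.9] F [ 0.7 -0.4 -0.1] grip 42.9 0.0
```

{"api": "send_rows", "payload": {
  "rotation": [
    [0,0,0],
    [0,0,0],
    [0,0,0],
    [0,0,0],
    [0,0,0],
    [0,0,0],
    [0,0,0],
    [0,0,0]
  ],
  "offset": [
    [1,0,35],
    [0,0,35],
    [0,0,17],
    [0,0,0],
    [0,0,0],
    [0,0,0],
    [0,0,0],
    [0,0,0]
  ],
  "fingers": [0.5,0.5,0.5,0.5,0,0,0,0]
}}

```text
clock: 8.5
ee_pos: [533.8, 196.0, 94.4]
tool_rot: [1.167, 2.917, -0.004]
wrist_force: [-7.6, -9.0, 10.2]
grip_width: 10.0
grasp_force: 39.7
```

{"api": "send_rows", "payload": {
  "rotation": [
    [0,0,-0.13],
    [0,0,-0.13],
    [0,0,-0.13],
    [0,0,-0.13],
    [0,0,-0.13],
    [0,0,-0.13],
    [0,0,0],
    [0,0,0]
  ],
  "offset": [
    [0,0,0],
    [0,0,0],
    [0,0,0],
    [0,0,0],
    [0,0,0],
    [0,0,0],
    [0,0,0],
    [0,0,0]
  ],
  "fingers": [0,0,0,0,0,0,0,0]
}}

```text
clock: 9.5
ee_pos: [533.8, 196.2, 94.5]
tool_rot: [0.029, -3.141, 0.003]
wrist_force: [-7.6, -7.6, 10.5]
grip_width: 9.7
grasp_force: 63.1
```

```bash
python3 - <<'E'
from h import *
rel([532.4,196.6,90],np.pi+.04);print(bot.get_obs()["torque"])
E
```

```text
clk 9.5 pos [533.8 196.2  94.5] xang -3.123 zdir [-0.001 -0.002 -1.   ] | turn z -0.021 then shift [1.3 0.5 4.5] F [-7.6 -7.6 10.5] grip 9.7 63.1
[-1.09833319  1.31000517  0.01489001]
```

Torque about z is still nearly zero, so I'll push on a little until the stop is felt.

{"api": "send_rows", "payload": {
  "rotation": [
    [0,0,-0.04],
    [0,0,-0.04],
    [0,0,-0.03],
    [0,0,0],
    [0,0,0]
  ],
  "offset": [
    [0,0,0],
    [0,0,0],
    [0,0,0],
    [0,0,0],
    [0,0,0]
  ],
  "fingers": [0,0,0,0,0]
}}

```text
clock: 10.12
ee_pos: [533.7, 196.2, 94.5]
tool_rot: [0.196, -3.134, 0.001]
wrist_force: [-8.0, -6.3, 11.2]
grip_width: 9.9
grasp_force: 75.6
```

```bash
python3 - <<'E'
from h import *
rel([532.4,196.6,90],np.pi+.04);print(bot.get_obs()["torque"])
E
```

```text
clk 10.12 pos [533.7 196.2  94.5] xang -3.017 zdir [-0.001 -0.001 -1.   ] | turn z 0.085 then shift [1.3 0.5 4.5] F [-8.  -6.3 11.2] grip 9.9 75.6
[-1.21383154  1.45610457 -1.48776938]
```

{"api": "send_rows", "payload": {
  "rotation": [
    [0,0,0],
    [0,0,0],
    [0,0,0],
    [0,0,0],
    [0,0,0],
    [0,0,0.059],
    [0,0,0],
    [0,0,0],
    [0,0,0],
    [0,0,0],
    [0,0,0],
    [0,0,0]
  ],
  "offset": [
    [0,0,0],
    [0,0,0],
    [0,0,-40],
    [0,0,-45],
    [0,0,-50],
    [0,0,0],
    [0,-60,0],
    [0,-60,0],
    [0,-60,0],
    [0,-60,0],
    [0,-60,0],
    [0,-60,0]
  ],
  "fingers": [0.5,0.5,0.5,0.5,0.5,0.6,0.6,0.6,0.6,0.6,0.6,0.6]
}}

```text
clock: 11.62
ee_pos: [559.0, -163.8, 228.1]
tool_rot: [-0.109, 3.139, -0.0]
wrist_force: [1.4, 0.5, 0.8]
grip_width: 50.8
grasp_force: 0.0
```

```bash
python3 - <<'E'
from h import *
rel([502.1,-185.2,86],-np.pi+.066)
a=bot.camera("top")[:,:,::-1];cv2.imwrite("pics/rawt3.png",a)
cv2.imwrite("pics/c6.png",np.hstack([crop("top",125,195,60,65,6,a,2.2),crop("top",260,205,120,65,3.6,a)[:390].copy() if 0 else cv2.copyMakeBorder(crop("top",260,205,110,65,4,a),0,130,0,0,0)]))
E
```

```text
clk 11.62 pos [ 559.  -163.8  228.1] xang -3.072 zdir [ 0.001 -0.    -1.   ] | turn z 0.004 then shift [ 58.3 -17.5 142.1] F [1.4 0.5 0.8] grip 50.8 0.0
```

View pics/c6.png

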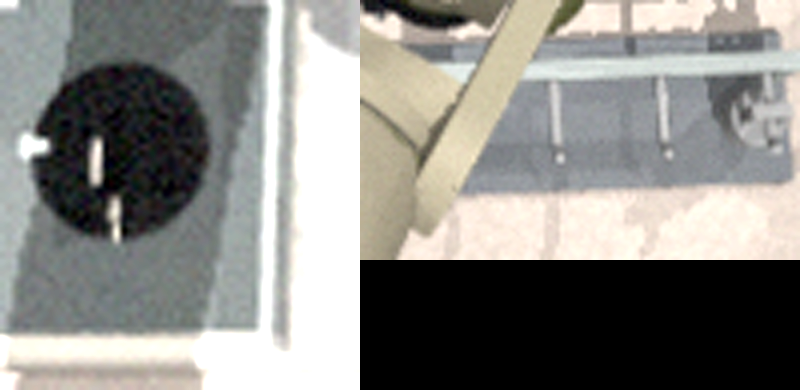

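The pointer patch (113,210) is now on the zero tick (116,232), so the knob is at its stop. Weight 1 next.

{"api": "send_rows", "payload": {
  "rotation": [
    [0,0,0.004],
    [0,0,0],
    [0,0,0],
    [0,0,0],
    [0,0,0],
    [0,0,0],
    [0,0,0],
    [0,0,0],
    [0,0,0],
    [0,0,0],
    [0,0,0],
    [0,0,0]
  ],
  "offset": [
    [50,-17.5,0],
    [8,0,0],
    [0,0,40],
    [0,0,40],
    [0,0,40],
    [0,0,22],
    [0,0,0],
    [0,0,0],
    [0,0,0],
    [0,0,0],
    [0,0,0],
    [0,0,0]
  ],
  "fingers": [0.6,0.6,0.6,0.6,0.6,0.6,0.6,0,0,0,0,0]
}}

```text
clock: 13.18
ee_pos: [503.2, -183.9, 87.3]
tool_rot: [-0.102, 3.137, -0.003]
wrist_force: [2.1, -0.7, 7.5]
grip_width: 27.3
grasp_force: 59.1
```

{"api": "send_rows", "payload": {
  "rotation": [
    [0,0,0],
    [0,0,0],
    [0,0,0]
  ],
  "offset": [
    [0,0,-8],
    [0,0,-8],
    [0,0,0]
  ],
  "fingers": [0,0,0]
}}

```text
clock: 13.55
ee_pos: [502.5, -183.6, 102.4]
tool_rot: [-0.102, 3.139, -0.001]
wrist_force: [0.2, -0.7, -4.2]
grip_width: 26.7
grasp_force: 59.3
```

```bash
python3 - <<'E'
from h import *
rel([502.1,-185.2,102],-np.pi+.066)
cv2.imwrite("pics/c7.png",crop("side",205,190,160,110,5))
E
```

```text
clk 13.55 pos [ 502.5 -183.6  102.4] xang -3.076 zdir [ 0.001 -0.    -1.   ] | turn z -0.001 then shift [ 0.5 -1.6  0.4] F [ 0.2 -0.7 -4.2] grip 26.7 59.3
```

View pics/c7.png

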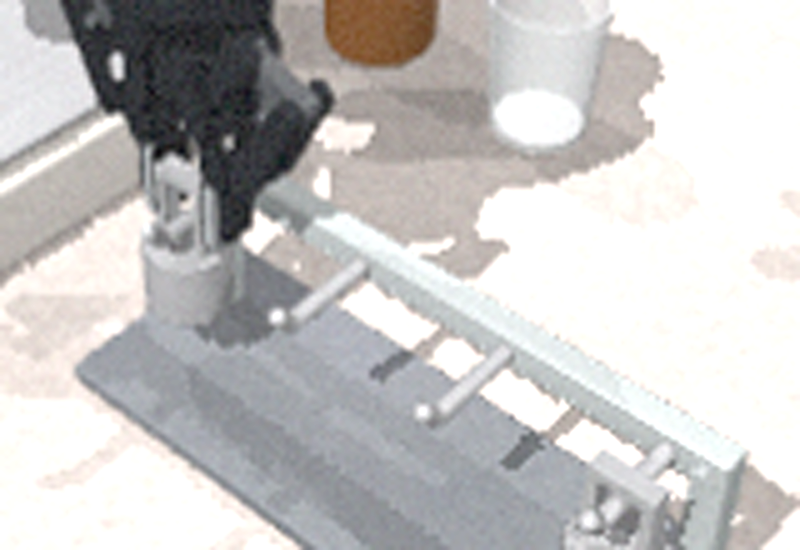

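The weight's eye (180,200) is in the fingers and clear of the peg.

{"api": "send_rows", "payload": {
  "rotation": [
    [0,0,0],
    [0,0,0],
    [0,0,0],
    [0,0,0],
    [0,0,0],
    [0,0,0],
    [0,0,0]
  ],
  "offset": [
    [12,0,0],
    [18,0,0],
    [20,0,0],
    [15,0,0],
    [0,0,-35],
    [0,0,-40],
    [0,0,0]
  ],
  "fingers": [0,0,0,0,0,0,0]
}}

```text
clock: 14.48
ee_pos: [437.7, -188.3, 178.8]
tool_rot: [-0.102, 3.136, -0.005]
wrist_force: [0.8, 0.3, -3.7]
grip_width: 26.7
grasp_force: 60.5
```

```bash
python3 - <<'E'
from h import *
rel([581.4,4.6,130],-np.pi+.04)
E
```

```text
clk 14.47 pos [ 437.7 -188.3  178.8] xang -3.077 zdir [ 0.004 -0.003 -1.   ] | turn z 0.025 then shift [-151.1  187.2   48.8] F [ 0.8  0.3 -3.7] grip 26.7 60.5
```

{"api": "send_rows", "payload": {
  "rotation": [
    [0,0,0.025],
    [0,0,0],
    [0,0,0],
    [0,0,0],
    [0,0,0],
    [0,0,0],
    [0,0,0],
    [0,0,0],
    [0,0,0]
  ],
  "offset": [
    [-15,20,0],
    [-30,37,0],
    [-36,44,0],
    [-34,41,0],
    [-25,31,0],
    [-11,14,0],
    [0,0,20],
    [0,0,18],
    [0,0,0]
  ],
  "fingers": [0,0,0,0,0,0,0,0,0]
}}

```text
clock: 15.6
ee_pos: [578.9, 5.1, 136.7]
tool_rot: [0.062, -3.136, -0.001]
wrist_force: [-0.2, -1.0, -3.2]
grip_width: 26.6
grasp_force: 60.3
```

```bash
python3 - <<'E'
from h import *
rel([581.4,4.6,130],-np.pi+.04)
cv2.imwrite("pics/c8.png",np.hstack([crop("side",130,120,100,110,4),crop("side",270,200,100,110,4)]))
E
```

```text
clk 15.6 pos [578.9   5.1 136.7] xang -3.102 zdir [-0.005  0.001 -1.   ] | turn z -0.001 then shift [-2.5 -0.6  6.7] F [-0.2 -1.  -3.2] grip 26.6 60.3
```

View pics/c8.png

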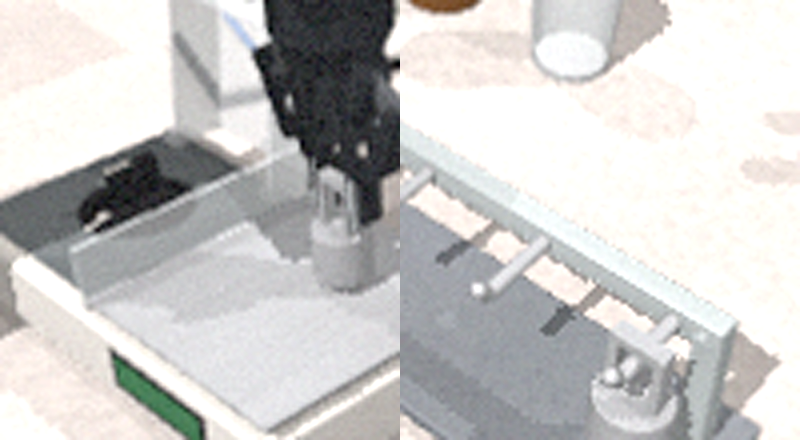

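The weight is held upright over the far half of the pan (left panel (338,255)) and weight 4 still hangs. I'll lower until contact.

{"api": "send_rows", "payload": {
  "rotation": [
    [0,0,0],
    [0,0,0],
    [0,0,0],
    [0,0,0]
  ],
  "offset": [
    [0,0,2],
    [0,0,2],
    [0,0,1.5],
    [0,0,0]
  ],
  "fingers": [0,0,0,0]
}}

```text
clock: 16.2
ee_pos: [580.2, 5.5, 133.2]
tool_rot: [0.063, -3.141, -0.0]
wrist_force: [0.2, 0.2, -3.6]
grip_width: 27.0
grasp_force: 60.4
```

{"api": "send_rows", "payload": {
  "rotation": [
    [0,0,0],
    [0,0,0],
    [0,0,0],
    [0,0,0]
  ],
  "offset": [
    [0,0,1.5],
    [0,0,1.5],
    [0,0,1],
    [0,0,0]
  ],
  "fingers": [0,0,0,0]
}}

```text
clock: 16.7
ee_pos: [580.3, 5.6, 129.7]
tool_rot: [-0.063, 3.141, -0.0]
wrist_force: [-1.2, 0.8, 1.8]
grip_width: 27.3
grasp_force: 61.1
```

In contact, so release and lift, then head towards weight 4.

{"api": "send_rows", "payload": {
  "rotation": [
    [0,0,0],
    [0,0,0],
    [0,0,0],
    [0,0,0],
    [0,0,0],
    [0,0,0],
    [0,0,0],
    [0,0,0],
    [0,0,0],
    [0,0,0],
    [0,0,0],
    [0,0,0]
  ],
  "offset": [
    [0,0,0],
    [0,0,0],
    [0,0,0],
    [0,0,-20],
    [0,0,-40],
    [0,0,-40],
    [0,-50,0],
    [0,-60,0],
    [0,-60,0],
    [0,-60,0],
    [0,-60,0],
    [0,-60,0]
  ],
  "fingers": [0.6,0.6,0.6,0.6,0.6,0.6,0.6,0.6,0.6,0.6,0.6,0.6]
}}

```text
clock: 18.2
ee_pos: [594.2, -346.1, 229.4]
tool_rot: [-0.063, 3.141, -0.0]
wrist_force: [0.9, -0.6, 0.8]
grip_width: 51.3
grasp_force: 0.0
```

```bash
python3 - <<'E'
from h import *
rel([516.3,-400.2,86],-np.pi+.066)
cv2.imwrite("pics/c9.png",np.hstack([crop("top",110,160,150,100,2.6),crop("side",130,110,140,100,2.6)]))
E
```

```text
clk 18.2 pos [ 594.2 -346.1  229.4] xang -3.101 zdir [ 0. -0. -1.] | turn z -0.026 then shift [ 81.3 -48.8 143.4] F [ 0.9 -0.6  0.8] grip 51.3 0.0
```

View pics/c9.png

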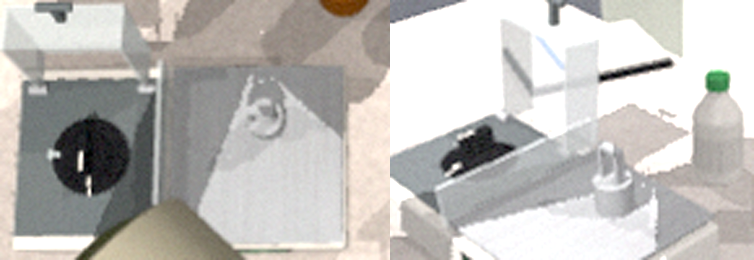

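Weight 1 stands on the pan (right panel (612,185)), and the cover is up with the knob at zero. Weight 4 next.

{"api": "send_rows", "payload": {
  "rotation": [
    [0,0,-0.026],
    [0,0,0],
    [0,0,0],
    [0,0,0],
    [0,0,0],
    [0,0,0],
    [0,0,0],
    [0,0,0],
    [0,0,0],
    [0,0,0],
    [0,0,0],
    [0,0,0]
  ],
  "offset": [
    [0,0,0],
    [41,-24.5,0],
    [40.5,-24.5,0],
    [0,0,35],
    [0,0,45],
    [0,0,40],
    [0,0,23],
    [0,0,0],
    [0,0,0],
    [0,0,0],
    [0,0,0],
    [0,0,0]
  ],
  "fingers": [0.6,0.6,0.6,0.6,0.6,0.6,0.6,0.6,0,0,0,0]
}}

```text
clock: 19.8
ee_pos: [517.2, -398.8, 88.4]
tool_rot: [-0.104, 3.137, -0.004]
wrist_force: [1.0, 1.6, 6.7]
grip_width: 26.8
grasp_force: 59.1
```

{"api": "send_rows", "payload": {
  "rotation": [
    [0,0,0],
    [0,0,0],
    [0,0,0],
    [0,0,0]
  ],
  "offset": [
    [0,0,0],
    [0,0,-8],
    [0,0,-8],
    [0,0,0]
  ],
  "fingers": [0,0,0,0]
}}

```text
clock: 20.3
ee_pos: [516.4, -398.7, 103.0]
tool_rot: [-0.104, 3.139, -0.001]
wrist_force: [-0.3, 0.4, -2.7]
grip_width: 26.8
grasp_force: 59.1
```

```bash
python3 - <<'E'
from h import *
rel([516.3,-400.2,102],-np.pi+.066)
cv2.imwrite("pics/c10.png",crop("side",270,200,130,110,4))
E
```

```text
clk 20.3 pos [ 516.4 -398.7  103. ] xang -3.075 zdir [ 0.001 -0.001 -1.   ] | turn z 0.0 then shift [ 0.2 -1.5  1. ] F [-0.3  0.4 -2.7] grip 26.8 59.1
```

View pics/c10.png

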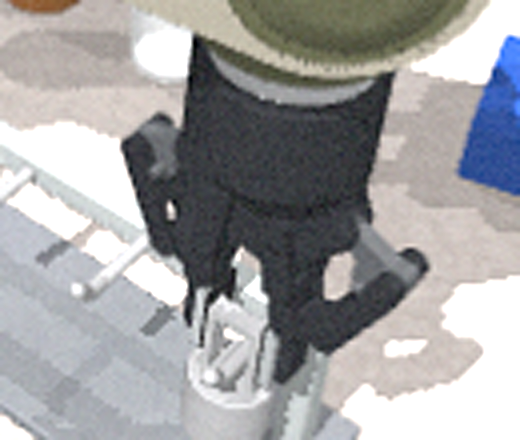

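Held the same way, peg inside the eye's opening at (225,360). I'll draw it off towards -x.

{"api": "send_rows", "payload": {
  "rotation": [
    [0,0,0],
    [0,0,0],
    [0,0,0],
    [0,0,0],
    [0,0,0],
    [0,0,0],
    [0,0,0]
  ],
  "offset": [
    [12,0,0],
    [18,0,0],
    [20,0,0],
    [15,0,0],
    [0,0,-35],
    [0,0,-40],
    [0,0,0]
  ],
  "fingers": [0,0,0,0,0,0,0]
}}

```text
clock: 21.22
ee_pos: [451.8, -403.8, 180.3]
tool_rot: [-0.104, 3.136, -0.008]
wrist_force: [-0.3, -0.2, -3.7]
grip_width: 26.8
grasp_force: 60.1
```

```bash
python3 - <<'E'
from h import *
rel([497.4,1.2,140],-np.pi+.04)
# white/grey check: weight 1 still at same pan spot?
a=cv2.imread("pics/rawtop.png")
E
```

```text
clk 21.23 pos [ 451.8 -403.8  180.3] xang -3.076 zdir [ 0.004 -0.005 -1.   ] | turn z 0.026 then shift [-61.6 403.   38.5] F [-0.3 -0.2 -3.7] grip 26.8 60.1
```

{"api": "send_rows", "payload": {
  "rotation": [
    [0,0,0.026],
    [0,0,0],
    [0,0,0],
    [0,0,0],
    [0,0,0],
    [0,0,0],
    [0,0,0],
    [0,0,0],
    [0,0,0],
    [0,0,0],
    [0,0,0],
    [0,0,0]
  ],
  "offset": [
    [-3,20,0],
    [-6,37,0],
    [-8,50,0],
    [-8,55,0],
    [-8,55,0],
    [-8,55,0],
    [-8,55,0],
    [-7,40,0],
    [-4,24,0],
    [-2,12,10],
    [0,0,18],
    [0,0,8]
  ],
  "fingers": [0,0,0,0,0,0,0,0,0,0,0,0]
}}

```text
clock: 22.72
ee_pos: [495.8, 2.1, 139.4]
tool_rot: [0.062, -3.138, -0.001]
wrist_force: [0.2, -0.0, -3.2]
grip_width: 26.9
grasp_force: 60.0
```

```bash
python3 - <<'E'
from h import *
rel([497.4,1.2,135],-np.pi+.04)
a=bot.camera("top")[:,:,::-1];b=bot.camera("side")[:,:,::-1]
cv2.imwrite("pics/c11.png",np.hstack([crop("top",110,160,150,120,2.6,a),crop("side",120,110,150,120,2.6,b)]))
E
```

```text
clk 22.73 pos [495.8   2.1 139.4] xang -3.102 zdir [-0.003  0.001 -1.   ] | turn z -0.0 then shift [-1.6 -1.   4.4] F [ 0.2 -0.  -3.2] grip 26.9 60.0
```

View pics/c11.png

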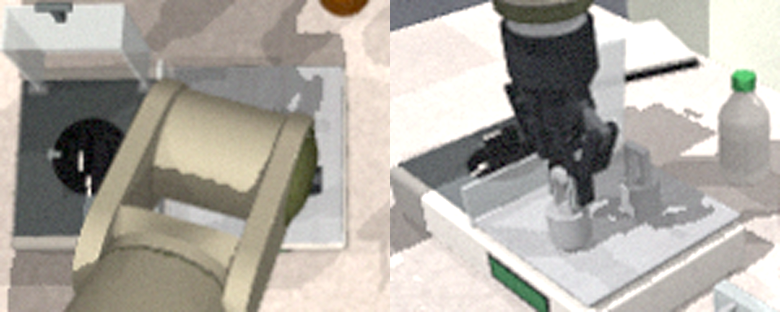

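The held weight (right panel (567,225)) is above the near half of the pan and weight 1 stands behind it at (638,175). I'll lower it.

{"api": "send_rows", "payload": {
  "rotation": [
    [0,0,0],
    [0,0,0],
    [0,0,0],
    [0,0,0],
    [0,0,0]
  ],
  "offset": [
    [0,0,2],
    [0,0,2],
    [0,0,2],
    [0,0,1],
    [0,0,0]
  ],
  "fingers": [0,0,0,0,0]
}}

```text
clock: 23.45
ee_pos: [496.6, 2.5, 134.3]
tool_rot: [0.063, -3.141, 0.0]
wrist_force: [-0.5, -0.1, -2.9]
grip_width: 26.7
grasp_force: 60.0
```

{"api": "send_rows", "payload": {
  "rotation": [
    [0,0,0],
    [0,0,0],
    [0,0,0],
    [0,0,0]
  ],
  "offset": [
    [0,0,1.5],
    [0,0,1.5],
    [0,0,0.7],
    [0,0,0]
  ],
  "fingers": [0,0,0,0]
}}

```text
clock: 23.95
ee_pos: [496.7, 2.5, 130.8]
tool_rot: [-0.063, 3.141, -0.0]
wrist_force: [0.5, 0.0, 0.1]
grip_width: 27.2
grasp_force: 60.5
```

{"api": "send_rows", "payload": {
  "rotation": [
    [0,0,0],
    [0,0,0],
    [0,0,0],
    [0,0,0],
    [0,0,0],
    [0,0,0],
    [0,0,0],
    [0,0,0],
    [0,0,0],
    [0,0,0],
    [0,0,0],
    [0,0,0]
  ],
  "offset": [
    [0,0,0],
    [0,0,0],
    [0,0,0],
    [0,0,-20],
    [0,0,-40],
    [0,0,-40],
    [0,20,0],
    [0,50,0],
    [0,60,0],
    [20,60,0],
    [40,30,0],
    [40,20,0]
  ],
  "fingers": [0.5,0.5,0.5,0.5,0.5,0.5,0.5,0.5,0.5,0.5,0.5,0.5]
}}

```text
clock: 25.45
ee_pos: [385.9, 238.7, 230.4]
tool_rot: [0.065, -3.141, -0.0]
wrist_force: [-0.4, -0.5, 0.4]
grip_width: 42.8
grasp_force: 0.0
```

```bash
python3 - <<'E'
from h import *
rel([533.7,196.2,95],-np.pi+.04)
a=bot.camera("top")[:,:,::-1];b=bot.camera("side")[:,:,::-1];cv2.imwrite("pics/rt4.png",a);cv2.imwrite("pics/rs4.png",b)
cv2.imwrite("pics/c12.png",np.hstack([crop("top",110,150,150,140,2.6,a),crop("side",120,90,150,140,2.6,b)]))
E
```

```text
clk 25.45 pos [385.9 238.7 230.4] xang -3.1 zdir [-0.  0. -1.] | turn z 0.001 then shift [-146.   -48.4  135.4] F [-0.4 -0.5  0.4] grip 42.8 0.0
```

View pics/c12.png

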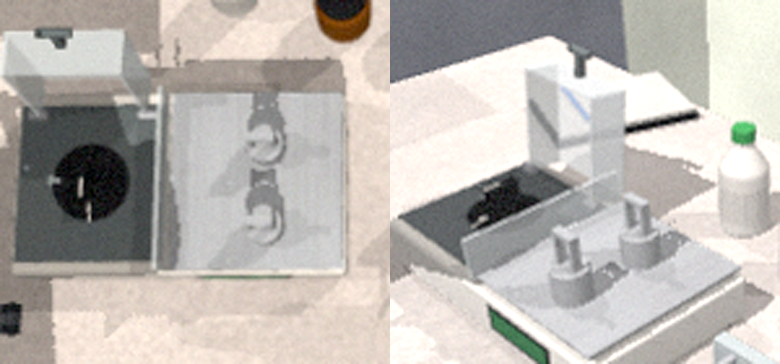

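Both weights stand upright (right panel (570,265) and (638,230)), the cover is propped up and the knob is at zero. I'll grip the knob and measure the angular bias at the known zero from this image.

{"api": "send_rows", "payload": {
  "rotation": [
    [0,0,0.001],
    [0,0,0],
    [0,0,0],
    [0,0,0],
    [0,0,0],
    [0,0,0],
    [0,0,0],
    [0,0,0],
    [0,0,0],
    [0,0,0],
    [0,0,0],
    [0,0,0]
  ],
  "offset": [
    [-50,-16,0],
    [-50,-16,0],
    [-46,-16.4,0],
    [0,0,35],
    [0,0,45],
    [0,0,40],
    [0,0,17],
    [0,0,0],
    [0,0,0],
    [0,0,0],
    [0,0,0],
    [0,0,0]
  ],
  "fingers": [0.5,0.5,0.5,0.5,0.5,0.5,0.5,0.5,0,0,0,0]
}}

```text
clock: 27.05
ee_pos: [536.0, 195.8, 95.3]
tool_rot: [-0.062, 3.138, 0.002]
wrist_force: [0.0, 5.2, 5.6]
grip_width: 9.5
grasp_force: 60.2
```

```bash
cat > ang.py <<'E'
from h import *
def run(a,th=105):
    c=crop("top",125,195,60,65,8,a,2.2);g=cv2.cvtColor(c,cv2.COLOR_BGR2GRAY)
    t=lambda p:(125+(p[0]+.5)/8-.5,195+(p[1]+.5)/8-.5)
    D=on("top",t((158.9,201.5)),60)
    disc=np.zeros_like(g);cv2.circle(disc,(159,203),108,255,-1)
    n,_,s,cc=cv2.connectedComponentsWithStats(((g>th)&(disc>0)).astype(np.uint8))
    for i in range(1,n):
        if s[i,4]>60:
            for z in(60,75,96):
                p=on("top",t(cc[i]),z);d=p-D;print(i,s[i,4],cc[i].round(0),z,p.round(1),"r",np.hypot(*d[:2]).round(1),"ang",round(float(np.pi+.04-np.arctan2(d[1],d[0])),3))
E
python3 - <<'E'
from ang import *
rel([533.7,196.2,95],-np.pi+.04);print(bot.get_obs()["torque"])
run(cv2.imread("pics/rt4.png"))
E
```

```text
clk 27.05 pos [536.  195.8  95.3] xang -3.102 zdir [ 0.003  0.002 -1.   ] | turn z -0.001 then shift [2.2 0.5 0.3] F [0.  5.2 5.6] grip 9.5 60.2
[ 0.70009539  0.10421025 -0.0509254 ]
1 263 [ 58. 195.] 60 [533.2 233.3  60. ] r 35.8 ang 1.637
1 263 [ 58. 195.] 75 [531.2 228.3  75. ] r 30.8 ang 1.579
1 263 [ 58. 195.] 96 [528.5 221.4  96. ] r 24.1 ang 1.457
2 982 [128. 216.] 60 [526.9 208.1  60. ] r 11.8 ang 1.14
2 982 [128. 216.] 75 [525.  203.4  75. ] r 9.3 ang 0.729
2 982 [128. 216.] 96 [522.5 197.   96. ] r 9.8 ang 6.27
3 646 [153. 287.] 60 [502.4 196.9  60. ] r 29.8 ang 6.304
3 646 [153. 287.] 75 [501.  192.5  75. ] r 31.7 ang 6.164
3 646 [153. 287.] 96 [498.9 186.2  96. ] r 35.2 ang 5.997
```

Index angle is about 1.62. Turn clockwise by that amount.

{"api": "send_rows", "payload": {
  "rotation": [
    [0,0,0.12],
    [0,0,0.15],
    [0,0,0.15],
    [0,0,0.15],
    [0,0,0.15],
    [0,0,0.15],
    [0,0,0.15],
    [0,0,0.15],
    [0,0,0.15],
    [0,0,0.15],
    [0,0,0.15],
    [0,0,0]
  ],
  "offset": [
    [0,0,0],
    [0,0,0],
    [0,0,0],
    [0,0,0],
    [0,0,0],
    [0,0,0],
    [0,0,0],
    [0,0,0],
    [0,0,0],
    [0,0,0],
    [0,0,0],
    [0,0,0]
  ],
  "fingers": [0,0,0,0,0,0,0,0,0,0,0,0]
}}

```text
clock: 28.55
ee_pos: [533.5, 193.5, 95.3]
tool_rot: [-2.233, -2.209, 0.009]
wrist_force: [-15.3, -10.9, 19.4]
grip_width: 9.4
grasp_force: 62.0
```

{"api": "send_rows", "payload": {
  "rotation": [
    [0,0,0],
    [0,0,0]
  ],
  "offset": [
    [0,0,0],
    [0,0,0]
  ],
  "fingers": [0,0]
}}

```text
clock: 28.8
ee_pos: [533.5, 193.5, 95.3]
tool_rot: [-2.231, -2.211, 0.009]
wrist_force: [-16.8, -11.5, 20.4]
grip_width: 9.7
grasp_force: 62.0
```

```bash
python3 - <<'E'
from h import *
rel([533.7,196.2,95],1.561);print(bot.get_obs()["torque"])
E
```

```text
clk 28.8 pos [533.5 193.5  95.3] xang 1.562 zdir [-0.005 -0.004 -1.   ] | turn z 0.001 then shift [2.7 0.1 0.3] F [-16.8 -11.5  20.4] grip 9.7 62.0
[-1.84460629  2.78103937  0.03090836]
```

{"api": "send_rows", "payload": {
  "rotation": [
    [0,0,0],
    [0,0,0],
    [0,0,0],
    [0,0,0],
    [0,0,0],
    [0,0,0],
    [0,0,0],
    [0,0,0],
    [0,0,0],
    [0,0,0]
  ],
  "offset": [
    [0,0,0],
    [0,0,0],
    [0,0,0],
    [0,0,-20],
    [0,0,-50],
    [0,0,-60],
    [0,0,-40],
    [20,-50,0],
    [30,-50,0],
    [20,-50,0]
  ],
  "fingers": [0.5,0.5,0.5,0.5,0.5,0.5,0.5,0.5,0.5,0.5]
}}

```text
clock: 30.05
ee_pos: [384.2, 267.2, 263.6]
tool_rot: [-2.232, -2.21, -0.001]
wrist_force: [-0.3, 0.6, 0.7]
grip_width: 42.6
grasp_force: 0.0
```

```bash
python3 - <<'E'
from ang import *
rel([652,200.4,280],-np.pi+.04)
a=bot.camera("top")[:,:,::-1];cv2.imwrite("pics/rt5.png",a);run(a)
E
```

```text
clk 30.05 pos [384.2 267.2 263.6] xang 1.561 zdir [ 0.  0. -1.] | turn z -1.621 then shift [-264.9  -77.5  -16.4] F [-0.3  0.6  0.7] grip 42.6 0.0
1 1467 [ 89. 187.] 60 [536.4 222.7  60. ] r 25.5 ang 1.774
1 1467 [ 89. 187.] 75 [534.4 217.9  75. ] r 20.5 ang 1.718
1 1467 [ 89. 187.] 96 [531.7 211.1  96. ] r 13.6 ang 1.57
2 168 [155. 304.] 60 [496.5 195.8  60. ] r 35.8 ang 6.276
2 168 [155. 304.] 75 [495.1 191.4  75. ] r 37.6 ang 6.16
2 168 [155. 304.] 96 [493.1 185.2  96. ] r 41.0 ang 6.018
```

```bash
python3 - <<'E'
from h import *
a=cv2.imread("pics/rt5.png");c=crop("top",125,195,60,65,8,a,2.2);g=cv2.cvtColor(c,cv2.COLOR_BGR2GRAY)
print(g[150:230:8,10:170:8])
t=lambda p:(125+(p[0]+.5)/8-.5,195+(p[1]+.5)/8-.5)
for th in(120,150,180):
    n,_,s,cc=cv2.connectedComponentsWithStats((g[:,:150]>th).astype(np.uint8))
    for i in range(1,n):
        if s[i,4]>80 and 130<cc[i][1]<260 and cc[i][0]>15: print(th,s[i],cc[i].round(1))
E
```

```text
[[ 99 101  92  96 102  87  48  29  29  27  14  26  26  24  27  27  36  24
   30  25]
 [103  91  95  98  99  79  38  25  12  21  14  23  18  11  26  32  36  34
   28  34]
 [ 99  93 102  95 101  51  15  23  19  30  26  36  31  29  27  29  22  17
   32  37]
 [100 104 105 116 111  34  17  15  91  96  92  87 100  93  77  37  21  40
   33  36]
 [ 94  99 123 173 155  93  56  62 183 202 200 200 198 204 204  75  42  43
   36  32]
 [104 107 142 198 196 175 170 167 165 150 157 161 152 159 174  91  38  36
   35  30]
 [115 119 153 197 187 169 179 199  90  36  37  40  34  36  47  40  16  38
   38  43]
 [116 111 136 178 131  83  89 103  60  25  12   4  10  10   0   7  28  31
   35  21]
 [112 111 111 133  78  12  17   3  27  21  33  24  29  21  24  20  24  23
   20   2]
 [112 112 112 106  71  37  20  25  21  23  26  27  26  29  24  31  27   5
   23   6]]
120 [  19  175  110   42 2254] [ 66.4 190.3]
150 [  26  177  101   35 1551] [ 69.6 189.8]
180 [ 74 179  51  11 450] [ 99.1 183.9]
180 [ 31 183  38  23 390] [ 45.  194.3]
```

```bash
python3 - <<'E'
from h import *
def st(f,cols,vert,D=np.array([532.5,197.4])):
    a=cv2.imread(f);c=crop("top",125,195,60,65,8,a,2.2);g=cv2.cvtColor(c,cv2.COLOR_BGR2GRAY).astype(float)
    t=lambda p:(125+(p[0]+.5)/8-.5,195+(p[1]+.5)/8-.5);P=[]
    for k in cols:
        if vert: w=np.clip(g[k,105:150]-60,0,None);u=(105+(w*np.arange(45)).sum()/w.sum(),k)
        else: w=np.clip(g[165:206,k]-60,0,None);u=(k,165+(w*np.arange(41)).sum()/w.sum())
        P.append(on("top",t(u),96)[:2])
    P=np.array(P);m=P.mean(0);d=np.linalg.svd(P-m)[2][0];d*=np.sign(d@(m-D))
    A=lambda v:(np.pi+.043-np.arctan2(v[1],v[0])+np.pi)%(2*np.pi)-np.pi
    print(f,m.round(2),"dir",A(d).round(3),"radial",A(m-D).round(3))
st("pics/rt4.png",range(195,238,2),True)
st("pics/rt5.png",range(80,122,2),False)
D=np.array([532.5,197.4]);
for dx in(-1,0,1):
    v=np.array([532.75,238.4])-D-[dx,0];print("marker",(np.pi+.043-np.arctan2(v[1],v[0])).round(3))
E
```

```text
pics/rt4.png [522.37 196.98] dir 0.002 radial 0.002
pics/rt5.png [532.92 207.48] dir 1.592 radial 1.655
marker 1.644
marker 1.62
marker 1.596
```

Knob reads about 1.62 (image 1.59–1.66, gripper 1.62), matching the marker at 1.62. Rotate back and check the handle position.

{"api": "send_rows", "payload": {
  "rotation": [
    [0,0,-0.162],
    [0,0,-0.162],
    [0,0,-0.162],
    [0,0,-0.162],
    [0,0,-0.162],
    [0,0,-0.162],
    [0,0,-0.162],
    [0,0,-0.162],
    [0,0,-0.162],
    [0,0,-0.162],
    [0,0,0]
  ],
  "offset": [
    [0,0,0],
    [0,0,0],
    [0,0,0],
    [0,0,0],
    [0,0,0],
    [0,0,0],
    [0,0,-10],
    [0,0,-10],
    [0,0,-10],
    [0,0,-10],
    [0,0,0]
  ],
  "fingers": [0.75,0.75,0.75,0.75,0.75,0.75,0.75,0.75,0.75,0.75,0.75]
}}

```text
clock: 31.48
ee_pos: [386.1, 266.6, 304.1]
tool_rot: [-0.059, 3.14, 0.001]
wrist_force: [-1.0, 0.1, -0.4]
grip_width: 64.1
grasp_force: 0.0
```

```bash
python3 - <<'E'
from h import *
rel([655,201.8,212],-np.pi+.043)
print("bar",two((110+52/2.6,150+36/2.6),(120+(578-390)/2.6,90+48/2.6)))
print(on("top",(110+52/2.6,150+36/2.6),212),px("side",[655,201.8,209]),px("top",[655,201.8,209]))
b=cv2.imread("pics/rs4.png")[95:125,180:205].mean(2);ys,xs=np.nonzero(b<55);print("dark",xs.min()+180,xs.max()+180,ys.min()+95,ys.max()+95)
a=cv2.imread("pics/rt4.png")[155:172,118:142].mean(2);ys,xs=np.nonzero(a<60);print("dark top",xs.min()+118,xs.max()+118,ys.min()+155,ys.max()+155)
E
```

```text
clk 31.48 pos [386.1 266.6 304.1] xang -3.104 zdir [ 0.001  0.    -1.   ] | turn z -0.005 then shift [-265.8  -76.3   92.4] F [-1.   0.1 -0.4] grip 64.1 0.0
bar (array([652.88342451, 199.3436855 , 213.13418435]), np.float64(5.787935215237637))
[650.68615116 201.18775025 212.        ] [191.56781087 109.57308097] [130.31591301 162.50497888]
dark 193 196 111 118
dark top 124 134 161 167
```

{"api": "send_rows", "payload": {
  "rotation": [
    [0,0,-0.005],
    [0,0,0],
    [0,0,0],
    [0,0,0],
    [0,0,0],
    [0,0,0],
    [0,0,0],
    [0,0,0],
    [0,0,0],
    [0,0,0]
  ],
  "offset": [
    [-44,-12.8,0],
    [-50,-13,0],
    [-50,-13,0],
    [-50,-13,0],
    [-50,-13,0],
    [-20,-12,0],
    [0,0,30],
    [0,0,30],
    [0,0,32],
    [0,0,0]
  ],
  "fingers": [0.75,0.75,0.75,0.75,0.75,0.75,0.75,0.75,0.75,0.75]
}}

```text
clock: 32.72
ee_pos: [652.0, 201.0, 208.6]
tool_rot: [0.065, -3.135, 0.001]
wrist_force: [-0.3, -0.3, 0.8]
grip_width: 64.1
grasp_force: 0.0
```

{"api": "send_rows", "payload": {
  "rotation": [
    [0,0,0],
    [0,0,0],
    [0,0,0],
    [0,0,0],
    [0,0,0]
  ],
  "offset": [
    [0,0,0],
    [0,0,0],
    [0,0,0],
    [0,0,0],
    [0,0,0]
  ],
  "fingers": [0.75,0.2,0.2,0.2,0.2]
}}

```text
clock: 33.35
ee_pos: [653.3, 200.8, 213.1]
tool_rot: [-0.069, 3.139, -0.001]
wrist_force: [-1.2, -2.4, 6.0]
grip_width: 31.9
grasp_force: 58.9
```

{"api": "send_rows", "payload": {
  "rotation": [
    [0,0,0],
    [0,0,0],
    [0,0,0],
    [0,0,0],
    [0,0,0],
    [0,0,0],
    [0,0,0],
    [0,0,0],
    [0,0,0]
  ],
  "offset": [
    [14.9,0,-4.6],
    [15.4,0,-3.1],
    [15.6,0,-1.5],
    [15.7,0,0],
    [15.5,0,1.6],
    [15.4,0,3.2],
    [15,0,4.6],
    [14.3,0,6.1],
    [0,0,0]
  ],
  "fingers": [0.2,0.2,0.2,0.2,0.2,0.2,0.2,0.2,0.2]
}}

```text
clock: 34.48
ee_pos: [531.2, 195.8, 206.1]
tool_rot: [-0.07, 3.139, -0.0]
wrist_force: [0.1, -0.9, 4.4]
grip_width: 31.4
grasp_force: 59.6
```

{"api": "send_rows", "payload": {
  "rotation": [
    [0,0,0],
    [0,0,0],
    [0,0,0],
    [0,0,0],
    [0,0,0],
    [0,0,0],
    [0,0,0],
    [0,0,0],
    [0,0,0],
    [0,0,0]
  ],
  "offset": [
    [13.8,0,7.5],
    [12.9,0,8.9],
    [12,0,10.2],
    [10.9,0,11.2],
    [9.7,0,12.3],
    [8.4,0,13.2],
    [7.1,0,14],
    [5.6,0,14.6],
    [4,0,14],
    [0,0,0]
  ],
  "fingers": [0.2,0.2,0.2,0.2,0.2,0.2,0.2,0.2,0.2,0.2]
}}

```text
clock: 35.72
ee_pos: [447.1, 192.3, 99.1]
tool_rot: [0.069, -3.14, -0.001]
wrist_force: [-2.2, 1.1, 2.3]
grip_width: 31.9
grasp_force: 70.8
```

{"api": "send_rows", "payload": {
  "rotation": [
    [0,0,0],
    [0,0,0],
    [0,0,0],
    [0,0,0],
    [0,0,0],
    [0,0,0],
    [0,0,0],
    [0,0,0],
    [0,0,0],
    [0,0,0],
    [0,0,0]
  ],
  "offset": [
    [0,0,0],
    [0,0,0],
    [0,0,0],
    [0,0,-20],
    [0,0,-40],
    [0,0,-40],
    [0,0,-50],
    [30,40,0],
    [30,40,0],
    [0,40,0],
    [0,0,0]
  ],
  "fingers": [0.75,0.75,0.75,0.75,0.75,0.75,0.75,0.75,0.75,0.75,0.75]
}}

```text
clock: 37.1
ee_pos: [381.1, 310.9, 249.4]
tool_rot: [-0.074, 3.141, 0.0]
wrist_force: [-0.4, -0.3, -0.1]
grip_width: 63.9
grasp_force: 0.0
```

```bash
python3 - <<'E'
from h import *
rel([450,300,250])
a=bot.camera("top")[:,:,::-1];b=bot.camera("side")[:,:,::-1]
p0,s0=cv2.imread("pics/rawtop.png"),cv2.imread("pics/rawside.png");p4,s4=cv2.imread("pics/rt4.png"),cv2.imread("pics/rs4.png")
d=lambda u,v,r:np.abs(u.astype(int)-v)[r[1]:r[3],r[0]:r[2]].mean().round(1)
print("cover region top: vs shut",d(a,p0,(115,185,166,245)),"vs open",d(a,p4,(115,185,166,245)))
print("cover region side: vs shut",d(b,s0,(130,140,200,175)),"vs open",d(b,s4,(130,140,200,175)))
print("weights: top vs standing",d(a,p4,(195,185,230,250)),"empty",d(a,p0,(195,185,230,250)))
print("weights: side vs standing",d(b,s4,(175,155,230,210)),"empty",d(b,s0,(175,155,230,210)))
print("bystanders top",d(a,p0,(180,115,300,170)))
g=cv2.cvtColor(crop("top",110,180,60,70,1,a,1.6),cv2.COLOR_BGR2GRAY);print(g[32:50:2,8:44:2])
E
```

```text
clk 37.1 pos [381.1 310.9 249.4] xang -3.094 zdir [ 0.  0. -1.] | turn z 0 then shift [-68.4 -14.2  -0.6] F [-0.4 -0.3 -0.1] grip 63.9 0.0
cover region top: vs shut 4.0 vs open 61.3
cover region side: vs shut 14.0 vs open 31.2
weights: top vs standing 4.0 empty 11.0
weights: side vs standing 10.3 empty 14.4
bystanders top 2.4
[[211 187 191 186 199 199 197 187 185 186 186 184 187 188 185 187 185 181]
 [206 184 192 192 197 197 196 181 186 186 183 185 187 188 186 185 185 186]
 [206 185 187 192 194 199 198 187 187 192 191 184 186 186 185 184 187 187]
 [216 188 188 190 194 201 209 194 208 209 203 207 188 190 184 183 187 187]
 [213 186 184 194 197 206 201 197 187 187 185 186 181 188 189 183 184 186]
 [212 186 190 192 199 196 189 187 183 184 185 187 179 187 186 187 184 186]
 [208 190 188 193 197 198 192 185 185 184 189 182 188 187 184 191 186 189]
 [211 189 190 198 194 196 196 192 187 191 186 186 187 185 186 183 187 187]
 [208 189 187 189 197 198 195 191 188 187 186 191 184 187 186 188 187 186]]
```

```bash
python3 - <<'E'
from h import *
f=lambda m:cv2.Canny(cv2.GaussianBlur(m,(3,3),0),40,100)
b=np.ascontiguousarray(bot.camera("side")[:,:,::-1]);s4=cv2.imread("pics/rs4.png")
for x,y in((178,172),(204,160)):
    T=s4[y:y+40,x:x+24];r=cv2.matchTemplate(b[y-20:y+60,x-20:x+44],T,cv2.TM_CCOEFF_NORMED);print(cv2.minMaxLoc(r)[1:4:2])
E
```

```text
(0.9837956428527832, (20, 20))
(0.6204017996788025, (20, 20))
```

```bash
python3 -c "
from rig import bot
print(bot.sign_off())"
```

```text
the job is handed in; nothing more can be done
None
```

The job is handed in, with no verdict returned: cover opened, knob zeroed, both hanging weights stood upright on the pan, knob turned to about 1.62 rad at the index marker (estimate good to roughly 0.03 rad), and cover shut; the jar, bottle and beaker look unmoved in the top view.

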